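# Fit the clean air filter and close its cover

## Task

The sampling unit on the bench is waiting for a fresh air filter. Stand the clean white filter with blue ends on the round seat, over its centre pin, and then put the cream cover over it so that the cover sits flat inside the seat's raised rim. Leave the dirty brown filter where it stands.

Things in the scene. Friction and masses are not known exactly. Their poses are not given: they have to be found in the camera images.
- seat (a point): Centre of the round filter seat on top of the sampling unit, at the level of the seat's flat floor; z is up. The unit is a grey metal box fixed to the bench, 160 x 160 mm and 45 mm high; it may stand anywhere in the middle of the work area, turned about the vertical. The seat's floor lies 48 mm above the bench. A steel pin of 14 mm diameter stands 22 mm high in its centre, and a dark rim of 60 mm inner radius, 66 mm outer radius and 8 mm height runs round it.
- filter_new: The clean filter: an upright pleated tube, white with blue end rings, 50 mm outer diameter, 55 mm high, with a 32 mm bore right through; 60 g or so; either end may be down. Origin: centre of its underside, z along the tube, up. It stands on the bench.
- filter_used: The dirty filter, to be left alone: same shape and size as the clean one (50 mm diameter, 55 mm high), brown with black end rings. Origin: centre of its underside, z up. It stands on the bench.
- cover: The filter cover: a cream round cap, open below and closed on top, 100 mm outer diameter, 92 mm inner diameter, 75 mm high (inside height 70 mm), with a dark band round its foot and an upright round black knob, 24 mm diameter and 35 mm high, in the middle of its top (knob from 75 to 110 mm above the origin); 180 g or so. Origin: centre of its open lower edge, z up. It stands on the bench, open side down, with nothing under it.

How it is judged:
On the way, in this order (a step that is already met when the one before it is completed fails the run):
1. the clean filter stands on the seat over the pin, let go, with the cover not yet on (horizontal distance between filter_new and seat below 0.014 m and z of filter_new in the frame of seat between -0.004 and 0.005 m and angle between the z axis of filter_new and the z axis of seat, either way round below 0.17 rad and contact force between the fingers and filter_new below 0.05 N and linear speed of filter_new below 0.03 m/s and distance between cover and seat above 0.05 m), for 0.2 s.
2. the cover sits on the seat over the clean filter (horizontal distance between filter_new and seat below 0.014 m and z of filter_new in the frame of seat between -0.004 and 0.005 m and angle between the z axis of filter_new and the z axis of seat, either way round below 0.17 rad and horizontal distance between cover and seat below 0.016 m and z of cover in the frame of seat between -0.004 and 0.005 m and angle between cover's own z axis and vertical below 0.17 rad), for 0.2 s.
At the end, for the whole second after the job is handed in: Clean filter on the seat floor over the pin (centre within 14 mm, height 5 mm, upright within 10 degrees); cover over it inside the rim (centre within 16 mm, height 5 mm, level within 10 degrees); both let go and at rest; dirty filter within 30 mm of its start (all of step 2 and linear speed of each of filter_new, cover below 0.03 m/s and contact force between the fingers and cover below 0.05 N and distance of filter_used from where it was at the start of the episode below 0.03 m); the robot touches nothing.
It fails at once if the dirty filter is moved by 30 mm or more (distance of filter_used from where it was at the start of the episode above 0.03 m).
It also fails if it takes over 51 s, if anything falls off the work surface, if the arm or the gripper's body presses on something with over 40 N, if the wrist force passes 120 N, or if a joint passes its speed limit or range.

## Robot

A 7-joint arm with a two-finger parallel gripper is mounted at the origin on the work surface. World frame = base frame: x ahead of the robot, y to its left, z up, the work surface at z = 0. Lengths are in m, angles in rad, forces in N, time in s.
With the tool pointing down it reaches from about 0.4 to 0.85 m from the base axis. Payload 10.4 kg.
Tool frame: the origin (TCP) lies at the very end of the fingers, on their centre line; the grasp point (between the pads) lies 19 mm behind it; z points along the fingers, y is the direction in which the jaws open and shut (so a half turn about z gives the same grasp; the last joint's range is limited). The gripper opens to 87 mm and grips with 3 to 60 N. Pads are 19 mm wide; open, the fingers measure 117 mm over their backs; the gripper's body (75 mm by 190 mm) begins 51 mm behind the grasp point.
Start: joints at [1.135, 0.332, -0.065, 1.46, 0.022, 1.35, -0.088], TCP at [0.251, -0.573, 0.223] pointing down, gripper open.
Joint ranges: [-2.6, 2.6], [-0.5, 2.12], [-1.47, 1.34], [0.16, 2.42], [-1.27, 4.41], [0.06, 2.06], [-2.6, 2.6]. Speed limits (rad/s): [2.22, 2.22, 2.79, 2.79, 3.14, 3.14, 3.14].

## Interface

Orientations are given as a unit quaternion [x, y, z, w].
In Python, from bench import r, eyes, job gives the robot as it stands. The module is installed in compiled form; this text tells all that it offers.
- The arm moves only by the tool play_rows, never from a script. Its argument "motion" is a list of rows, each a list of 7 numbers: the shift along the tool's x, y, z as a fraction of full scale, then the turn, a rotation vector about the tool's x, y, z as a fraction of full scale, then the opening in per cent of the stroke, from 0 (shut) to 100 (fully open). A call has 1 to 5 rows; each row is the pose to reach, as a shift and turn from the pose commanded when the call began, along the tool's axes at that moment; what a row does not reach only later rows make up. Full scale, the value 1, is 0.2 m for a shift and 90 degrees for a turn. A row lasts 1/8 s, in which the tool goes at most 62.5 mm and 10.7 degrees, less where a joint would pass 70% of its speed; a pose out of reach is approached as far as the arm can. A call with a number of a shift or a turn outside -1 to 1 is refused whole. A call with a gripper value outside its range is refused whole. The fingers move at their own pace and stop on an object; "squeeze" is the grip in N (left out, the last holds). Time passes only in rows, so rows that repeat a pose let the fingers close. It gives the time, the measured TCP pose, the force and the opening at its end, in the units of the state.
- r.read_state(): the state, without advancing time (a new reading comes with each control period).
- eyes.camera(name): name is "scene" or "side" or "wrist"; returns a dict with "image" (480x640x3 uint8, red, green, blue), "mtx" (3x3 intrinsics, pixels), "R" (3x3) and "t" (3): a world point X has camera coordinates R X + t. Camera axes: x right, y down, z forward; pixel columns grow to the right and rows downward; lengths in m; the calibration is good to about 2 mm. A picture is of the moment at which its call begins. There is no depth.
- job.close_job(): hands the job in, once; it reports no verdict.
Trained networks look in a picture, given as the dict that the camera call returned (one of the last four; its "shot" number tells which), for a name from the list of things; names that differ only in an ending like _2 or _b are one class to them, and where a whole thing is asked for, a point or a joint stands for the part that bears it (a point fixed in the world has none). Each returns a list of dicts, best first, with "p" (0 to 1); they miss things now and then, are a little off and sometimes report something else, mostly with a low value. They report only what shows in the picture. A call takes as long as a camera call.
- eyes.regions_of(picture, label): "region" (480x640 bool, what is visible of it) and "xy" ([column, row] in pixels, amid what is visible of it).
- eyes.landmark_of(picture, label): "xy" ([column, row] in pixels: a listed point, or the origin of a listed thing).
The state is a dict: "time": time; "joint_positions": joint angles; "joint_vel": joint speeds; "joint_torque": joint torques, N m; "ee_pos": TCP position; "eef_rot": TCP orientation; "ft_force": force on the tool from outside, world axes, zero at the start; "torque": the same for the moment, N m; "width": finger opening in m.
Only numpy, scipy, OpenCV 4.12 (cv2) and the standard library are available. Lean on these libraries where they do the work, as an engineer would, in place of code of your own. Each camera call takes 0.05 s, during which the arm holds its last target. There are 200 camera calls.

## Working session

There is one attempt and no reset: what is moved stays moved. The work goes in short steps, Python scripts to look and compute and a tool call to move; the robot and the scene stay as the last step left them, time stands still between calls to the robot, and variables do not carry over. Pictures are saved under pics/ and viewed, about 8 in all and at most 12, crops included, and the job is handed in when it is done.

Besides the shell and the picture viewer there is one more tool, called after "Request:" as a command line: name --pt "numbers of a row" for each row, then --argument value for the rest. play_rows: Moves the arm, as the interface text tells. Shift numbers are shares of 0.2 m and turn numbers shares of 90 degrees, none past 1 either way. Its arguments: {"type":"object","properties":{"motion":{"type":"array","items":{"type":"array","items":{"type":"number"}}},"squeeze":{"type":"number"}},"required":["motion"]}

```bash
mkdir -p pics; cat > h.py <<'E'
import numpy as np, cv2
from scipy.spatial.transform import Rotation as Ro
from bench import r, eyes, job
def ray(p,xy):
    d=p["R"].T@np.linalg.inv(p["mtx"])@np.array([xy[0],xy[1],1.]); return -p["R"].T@p["t"], d
def atz(p,xy,z):
    c,d=ray(p,xy); return c+d*(z-c[2])/d[2]
def tri(obs):
    A=np.zeros((3,3));b=np.zeros(3)
    for p,xy in obs:
        c,d=ray(p,xy);d=d/np.linalg.norm(d);M=np.eye(3)-np.outer(d,d);A+=M;b+=M@c
    return np.linalg.solve(A,b)
def proj(p,X):
    q=p["mtx"]@(p["R"]@np.asarray(X)+p["t"]); return q[:2]/q[2]
def save(p,n): cv2.imwrite(f"pics/{n}.png",p["image"][:,:,::-1])
def go(X,rz=None):
    """shift fractions in tool axes from current commanded (measured) pose to X"""
    s=r.read_state(); R=Ro.from_quat(s["eef_rot"]).as_matrix()
    return np.round(R.T@(np.asarray(X)-s["ee_pos"])/0.2,3)
E
python3 - <<'E'
from h import *
s=r.read_state(); print(s["time"],s["ee_pos"],Ro.from_quat(s["eef_rot"]).as_matrix().round(3),s["width"])
P={n:eyes.camera(n) for n in ("scene","side","wrist")}
for n in P: save(P[n],n+"0")
Z=dict(seat=.048,filter_new=0,filter_used=0,cover=0)
for l in Z:
    o=[]
    for n in P:
        for d in eyes.landmark_of(P[n],l)[:2]:
            print(l,n,round(d["p"],2),np.round(d["xy"],1),atz(P[n],d["xy"],Z[l]).round(4))
E
cd pics; python3 -c "
import cv2,numpy as np
a=[cv2.imread(f'{n}0.png') for n in('scene','side')]
cv2.imwrite('both0.png',cv2.resize(np.vstack(a),(400*1,600)))"
```

```text
0.0 [ 0.25059744 -0.57210748  0.22172116] [[ 0.916  0.401 -0.001]
 [ 0.401 -0.916  0.001]
 [-0.    -0.002 -1.   ]] 0.08726068170616935
seat scene 0.77 [322.7 302. ] [ 0.6353 -0.0023  0.048 ]
seat side 0.81 [263.4 242.7] [ 0.6378 -0.002   0.048 ]
filter_new scene 0.73 [426.1 205.5] [0.4099 0.2685 0.    ]
filter_new side 0.73 [361.4 385. ] [0.4271 0.2664 0.    ]
filter_used scene 0.69 [135.  317.7] [ 0.5671 -0.3325 -0.    ]
filter_used side 0.77 [307.3 159.8] [ 0.582 -0.34   0.   ]
cover scene 0.62 [497.  257.1] [0.5727 0.356  0.    ]
cover side 0.58 [268.2 435.9] [0.574  0.3623 0.    ]
```

View pics/scene0.png

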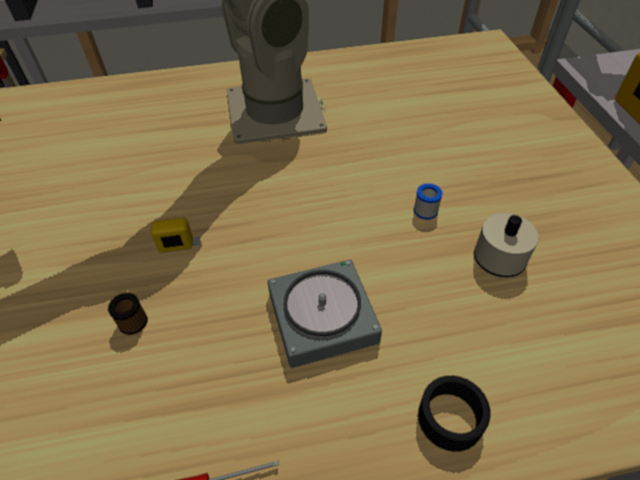

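View pics/side0.png

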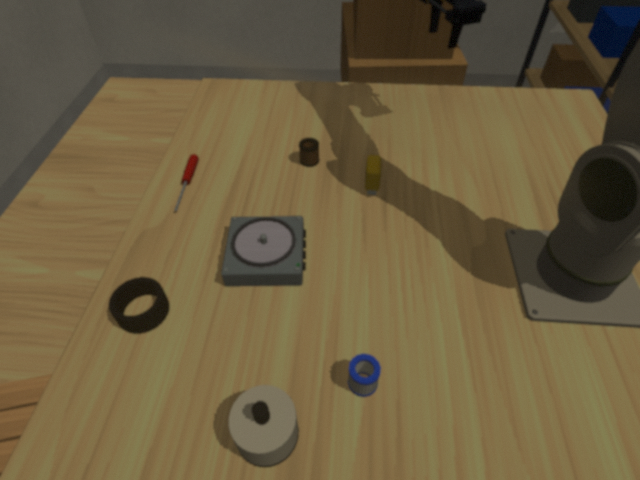

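The scene view shows the unit with its seat at about (322,302), the clean filter at (427,202), the cover at (505,245) and the dirty filter at (128,313). A black ring and a yellow tape are distractors. The side view agrees, so I'm swinging over towards the clean filter.

Request:
play_rows --pt "0.25 -0.25 0 0 0 0 100" --pt "0.5 -0.5 0 0 0 0 100" --pt "0.7 -0.75 0 0 0 0 100" --pt "0.9 -1 0 0 0 0 100" --pt "0.9 -1 0 0 0 0 100"

```text
time: 1.38
ee_pos: [0.3367, -0.3139, 0.223]
eef_rot: [0.978, 0.207, 0.0, 0.0]
ft_force: [0.1, -0.8, 0.6]
width: 0.0869
```

Request:
play_rows --pt "0.25 -0.25 0 0 0 0 100" --pt "0.5 -0.5 0 0 0 0 100" --pt "0.7 -0.75 0 0 0 0 100" --pt "0.9 -1 0 0 0 0 100" --pt "0.9 -1 0 0 0 0 100"

```text
time: 2.0
ee_pos: [0.421, -0.0587, 0.223]
eef_rot: [0.978, 0.207, 0.001, 0.0]
ft_force: [0.2, -1.4, -0.3]
width: 0.087
```

Request:
play_rows --pt "0.1 -0.25 0 0 0 0 100" --pt "0.2 -0.5 0 0 0 0 100" --pt "0.35 -0.75 0 0 0 0 100" --pt "0.5 -1 0 0 0 0 100" --pt "0.5 -1 0 0 0 0 100"

```text
time: 2.62
ee_pos: [0.4314, 0.1656, 0.2229]
eef_rot: [0.978, 0.208, 0.0, -0.001]
ft_force: [0.2, -1.8, -0.1]
width: 0.087
```

```bash
cat > look.py <<'E'
from h import *
import sys
def look(tag,labs,cams=("scene","side","wrist")):
    s=r.read_state(); print(s["time"],s["ee_pos"].round(4) if hasattr(s["ee_pos"],"round") else s["ee_pos"],np.round(s["joint_positions"],2),np.round(s["ft_force"],1),s["width"])
    P={n:eyes.camera(n) for n in cams}
    for n in P: save(P[n],n+tag)
    for l,z in labs.items():
        o=[]
        for n in P:
            for d in eyes.landmark_of(P[n],l)[:1]:
                print(l,n,round(d["p"],2),np.round(d["xy"],1),atz(P[n],d["xy"],z).round(4)); 
                if d["p"]>.4:o.append((P[n],d["xy"]))
        if len(o)>1: print("  tri",tri(o).round(4))
    return P
E
python3 -c "
from look import *
look('1',dict(filter_new=0,cover=0,seat=.048))"
```

```text
2.625 [0.4314 0.1656 0.2229] [ 0.43  0.02 -0.88  1.83  0.01  1.3  -1.61] [ 0.2 -1.8 -0.1] 0.08696841301749564
filter_new scene 0.85 [426.2 210.5] [0.4241 0.2638 0.    ]
filter_new side 0.94 [366.2 380.8] [0.4189 0.2583 0.    ]
filter_new wrist 0.71 [239.  176.4] [0.4207 0.2621 0.    ]
  tri [0.4213 0.2617 0.0011]
cover scene 0.66 [499.9 258.6] [0.5774 0.3599 0.    ]
cover side 0.86 [267.9 434.3] [0.5749 0.36   0.    ]
  tri [ 0.5757  0.3602 -0.0014]
seat scene 0.92 [323.6 299.6] [6.309e-01 2.000e-04 4.800e-02]
seat wrist 0.59 [600.   77.5] [ 0.6363 -0.0044  0.048 ]
  tri [ 0.6342 -0.0008  0.0535]
```

View pics/wrist1.png

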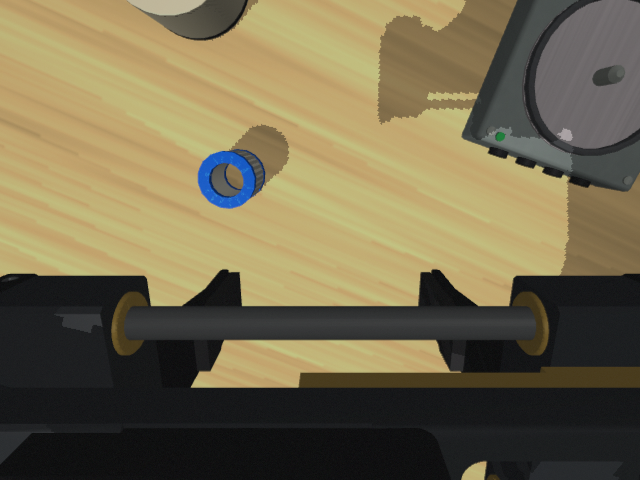

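The wrist view shows the blue top ring centred at about (229,179) and the unit at upper right, with the pin around (612,74). I'll fit the ring for a better position.

```bash
python3 - <<'E'
from h import *
p=eyes.camera("wrist"); h=cv2.cvtColor(p["image"],cv2.COLOR_RGB2HSV)
m=cv2.inRange(h,(105,150,120),(125,255,255)); n,L,S,C=cv2.connectedComponentsWithStats(m)
k=1+np.argmax(S[1:,4]); ys,xs=np.where(L==k)
c,rr=cv2.minEnclosingCircle(np.c_[xs,ys].astype(np.float32)); print(c,rr,C[k])
X=atz(p,c,.055); print(X.round(4), "r",np.linalg.norm(atz(p,(c[0]+rr,c[1]),.055)-X))
print("above",go([X[0],X[1],.12]),"down",go([X[0],X[1],.022]))
E
```

```text
(226.44935607910156, 178.56802368164062) 29.300382614135742 [226.20149719 178.8353088 ]
[0.425  0.2617 0.055 ] r 0.02674319491237149
above [ 0.171 -0.472  0.513] down [ 0.171 -0.472  1.003]
```

Request:
play_rows --pt "0.08 -0.24 0.1 0 0 0 100" --pt "0.165 -0.47 0.25 0 0 0 100" --pt "0.165 -0.47 0.5 0 0 0 100" --pt "0.165 -0.47 0.75 0 0 0 100" --pt "0.165 -0.47 0.98 0 0 0 100" --squeeze 10

```text
time: 3.9
ee_pos: [0.4238, 0.2608, 0.0248]
eef_rot: [0.979, 0.205, -0.0, 0.0]
ft_force: [1.0, 0.4, -0.5]
width: 0.0875
```

Request:
play_rows --pt "0 0 0 0 0 0 100" --pt "0 0 0 0 0 0 30" --pt "0 0 0 0 0 0 30" --pt "0 0 0 0 0 0 30" --pt "0 0 0 0 0 0 30"

```text
time: 4.53
ee_pos: [0.4244, 0.261, 0.0272]
eef_rot: [0.979, 0.205, 0.001, 0.0]
ft_force: [-1.0, 0.6, 1.0]
width: 0.0551
```

Request:
play_rows --pt "0 0 0 0 0 0 20" --pt "0 0 0 0 0 0 20" --pt "0 0 0 0 0 0 20" --pt "0 0 0 0 0 0 20"

```text
time: 5.03
ee_pos: [0.4242, 0.261, 0.0269]
eef_rot: [0.979, 0.205, 0.0, 0.0]
ft_force: [-1.0, -1.6, 6.0]
width: 0.0497
```

Request:
play_rows --pt "0 0 -0.15 0 0 0 20" --pt "0 0 -0.3 0 0 0 20" --pt "0 0 -0.45 0 0 0 20" --pt "0 0 -0.6 0 0 0 20" --pt "0 0 -0.6 0 0 0 20"

```text
time: 5.65
ee_pos: [0.4249, 0.2616, 0.1483]
eef_rot: [0.979, 0.205, 0.002, -0.0]
ft_force: [-1.0, 0.6, -0.7]
width: 0.0498
```

```bash
python3 -c "
from look import *
look('2',dict(filter_new=.12,seat=.048,cover=0))
print(go([.634,-.001,.147]))"
```

```text
5.65 [0.4249 0.2616 0.1483] [ 0.24  0.23 -0.98  1.85  0.21  1.17 -1.96] [-1.   0.6 -0.7] 0.04975725947473353
filter_new scene 0.55 [435.8 166.3] [0.4216 0.2657 0.12  ]
filter_new side 0.92 [365.9 347.6] [0.4276 0.2583 0.12  ]
filter_new wrist 0.76 [331.4 270.7] [0.4232 0.2596 0.12  ]
  tri [0.4273 0.2616 0.1268]
seat scene 0.76 [322.2 298.5] [ 0.6282 -0.0017  0.048 ]
seat side 0.83 [264.2 241.1] [ 0.6369 -0.0065  0.048 ]
  tri [ 0.6342 -0.0017  0.0552]
cover scene 0.69 [496.5 255.5] [0.5688 0.3568 0.    ]
cover side 0.73 [267.6 435.8] [0.575  0.3623 0.    ]
  tri [5.721e-01 3.593e-01 1.000e-04]
[ 0.437  1.621 -0.003]
```

View pics/wrist2.png

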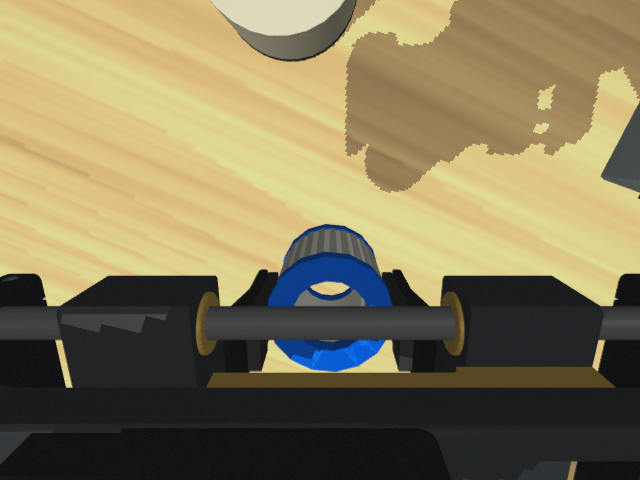

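The wrist view shows the filter gripped upright and central, at about (330,300). I'm moving to just short of the seat, so the wrist camera can see the pin.

Request:
play_rows --pt "0 0.25 -0.05 0 0 0 20" --pt "0 0.5 -0.1 0 0 0 20" --pt "0 0.75 -0.1 0 0 0 20" --pt "0 1 -0.1 0 0 0 20"

```text
time: 6.75
ee_pos: [0.5048, 0.0761, 0.1668]
eef_rot: [0.979, 0.205, 0.0, 0.0]
ft_force: [0.7, 0.9, 0.0]
width: 0.0496
```

Request:
play_rows --pt "0 0.25 0 0 0 0 20" --pt "0 0.5 0 0 0 0 20" --pt "0 0.6 0 0 0 0 20" --pt "0 0.6 0 0 0 0 20"

```text
time: 7.25
ee_pos: [0.5524, -0.0329, 0.1662]
eef_rot: [0.979, 0.204, -0.0, -0.0]
ft_force: [-0.4, 0.9, -1.6]
width: 0.0496
```

```bash
python3 -c "
from look import *
P=look('3',dict(filter_new=.135,seat=.048))
p=P['wrist']
h=cv2.cvtColor(p['image'],cv2.COLOR_RGB2GRAY)
print(proj(p,[.634,-.001,.048]),proj(p,[.634,-.001,.07]))
print(go([.634,-.001,.16]))"
```

```text
7.25 [ 0.5524 -0.0329  0.1662] [ 0.64  0.31 -0.78  1.69  0.23  1.23 -1.35] [-0.4  0.9 -1.6] 0.04960189447978166
filter_new scene 0.94 [294.4 232.8] [ 0.5462 -0.0316  0.135 ]
filter_new side 0.6 [305.4 203.1] [ 0.5505 -0.0356  0.135 ]
filter_new wrist 0.69 [330.  267.6] [ 0.5509 -0.0306  0.135 ]
  tri [ 0.5507 -0.0312  0.1389]
seat scene 0.73 [320.5 300.5] [ 0.6316 -0.0054  0.048 ]
seat side 0.74 [264.3 243.4] [ 6.356e-01 -2.000e-04  4.800e-02]
seat wrist 0.87 [343.3 113.6] [ 0.6362 -0.0037  0.048 ]
  tri [ 0.6349 -0.0036  0.048 ]
[338.710864   114.92675473] [339.45677707 113.09547439]
[0.436 0.024 0.033]
```

View pics/wrist3.png

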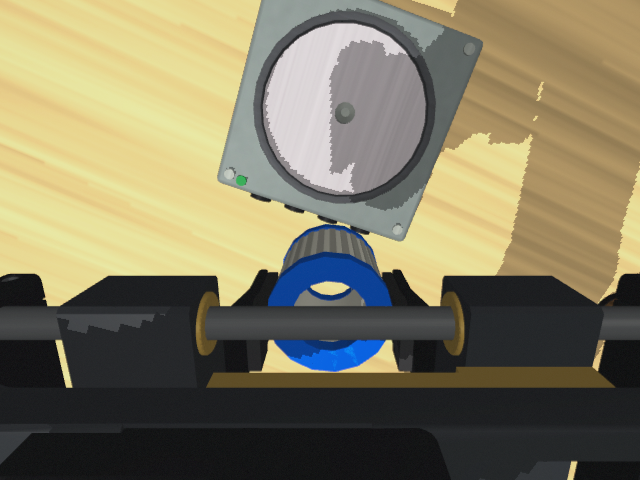

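The pin is at about (345,113), so the seat is at (0.636,-0.004), and the filter hangs at about (330,300). I'm going over the pin and down.

Request:
play_rows --pt "0.2 0.015 0 0 0 0 20" --pt "0.4 0.03 0 0 0 0 20" --pt "0.44 0.035 0.1 0 0 0 20" --pt "0.44 0.035 0.2 0 0 0 20" --pt "0.44 0.035 0.2 0 0 0 20"

```text
time: 8.32
ee_pos: [0.6336, -0.0041, 0.1241]
eef_rot: [0.979, 0.205, -0.002, -0.0]
ft_force: [0.1, -0.7, -0.1]
width: 0.0494
```

Request:
play_rows --pt "0 0 0.08 0 0 0 20" --pt "0 0 0.16 0 0 0 20" --pt "0 0 0.22 0 0 0 20" --pt "0 0 0.235 0 0 0 20" --pt "0 0 0.235 0 0 0 20"

```text
time: 8.95
ee_pos: [0.6358, -0.0032, 0.0796]
eef_rot: [0.979, 0.205, 0.0, -0.0]
ft_force: [0.3, 0.3, -1.0]
width: 0.0501
```

```bash
python3 -c "
from look import *
P=look('4',dict(filter_new=.048),('scene','side'))
a=cv2.resize(P['scene']['image'][200:360,220:420],(640,512)); b=cv2.resize(P['side']['image'][150:290,200:320],(0,0),fx=3.65,fy=3.65)[:512]
print(go([.636,-.004,.075]))"
```

```text
8.95 [ 0.6358 -0.0032  0.0796] [ 0.46  0.57 -0.72  1.56  0.4   1.16 -1.49] [ 0.3  0.3 -1. ] 0.050148169338146475
filter_new scene 0.75 [323.8 302.1] [ 6.359e-01 -5.000e-04  4.800e-02]
filter_new side 0.69 [264.3 239.1] [ 0.6376 -0.012   0.048 ]
  tri [ 0.6376 -0.0031  0.0549]
[-0.002  0.004  0.025]
```

Request:
play_rows --pt "0 0 0.02 0 0 0 20" --pt "0 0 0.025 0 0 0 20" --pt "0 0 0.025 0 0 0 20"

```text
time: 9.52
ee_pos: [0.6358, -0.0033, 0.075]
eef_rot: [0.979, 0.205, 0.0, 0.0]
ft_force: [-1.7, 0.4, 3.9]
width: 0.0498
```

Request:
play_rows --pt "0 0 0 0 0 0 100" --pt "0 0 0 0 0 0 100" --pt "0 0 0 0 0 0 100" --pt "0 0 0 0 0 0 100" --pt "0 0 0 0 0 0 100"

```text
time: 10.15
ee_pos: [0.6357, -0.0033, 0.0745]
eef_rot: [0.979, 0.205, 0.0, 0.0]
ft_force: [0.5, 0.2, -0.4]
width: 0.0852
```

Request:
play_rows --pt "0 0 0 0 0 0 100" --pt "0 0 -0.1 0 0 0 100" --pt "0 0 -0.3 0 0 0 100" --pt "0 0 -0.55 0 0 0 100" --pt "0 0 -0.75 0 0 0 100"

```text
time: 10.78
ee_pos: [0.636, -0.0029, 0.2284]
eef_rot: [0.979, 0.205, 0.001, 0.0]
ft_force: [-0.8, 0.5, 0.0]
width: 0.087
```

Request:
play_rows --pt "0 -0.25 0 0 0 0 100" --pt "0 -0.5 0 0 0 0 100" --pt "0 -0.75 0 0 0 0 100" --pt "0 -1 0 0 0 0 100" --pt "0 -1 0 0 0 0 100"

```text
time: 11.4
ee_pos: [0.5533, 0.1851, 0.2267]
eef_rot: [0.978, 0.209, 0.001, -0.001]
ft_force: [-1.0, -0.7, 0.1]
width: 0.0871
```

```bash
python3 -c "
from look import *
P=look('5',dict(filter_new=.048,cover=0,filter_used=0))
a=cv2.resize(P['scene']['image'][220:370,240:400],(400,375)); b=cv2.resize(P['side']['image'][170:320,180:340],(400,375))
cv2.imwrite('pics/c5.png',np.hstack([a,b])[:,:,::-1])
print(go([.575,.36,.223]))"
```

```text
11.4 [0.5533 0.1851 0.2267] [ 0.29  0.35 -0.86  1.54  0.27  1.37 -1.74] [-1.  -0.7  0.1] 0.08708461235945623
filter_new scene 0.66 [321.4 302.3] [ 0.6355 -0.0046  0.048 ]
filter_new side 0.85 [265.2 244.3] [0.6333 0.0021 0.048 ]
filter_new wrist 0.76 [537.9 215.2] [ 0.635  -0.0048  0.048 ]
  tri [ 0.6345 -0.0041  0.0448]
cover scene 0.68 [496.  256.1] [0.57   0.3552 0.    ]
cover side 0.8 [265.5 435.1] [0.5785 0.3615 0.    ]
cover wrist 0.93 [176.2 116.3] [0.576  0.3614 0.    ]
  tri [0.5753 0.3588 0.002 ]
filter_used scene 0.98 [133.  318.5] [ 0.568  -0.3359 -0.    ]
filter_used side 0.81 [311.9 161.1] [ 0.5693 -0.3354  0.    ]
  tri [ 0.569  -0.3354  0.0006]
[ 0.45  -0.787  0.007]
```

View pics/c5.png

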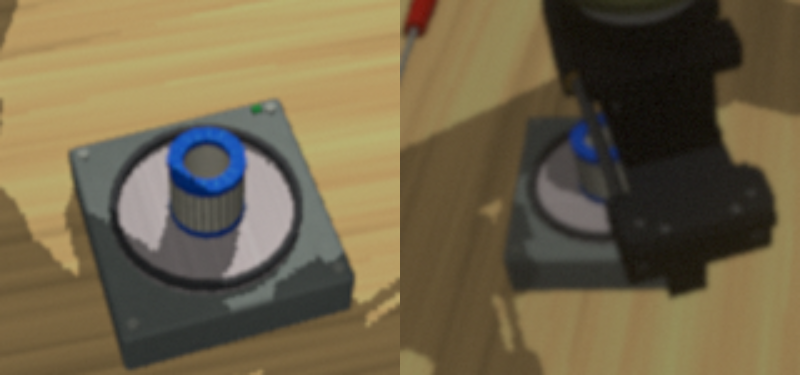

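The crop shows the filter upright on the seat around the pin, at about (207,185) in the left panel. Next I'm moving to just short of the cover for a closer look.

Request:
play_rows --pt "0 -0.25 0 0 0 0 100" --pt "0 -0.5 0 0 0 0 100" --pt "0 -0.79 0 0 0 0 100" --pt "0 -0.79 0 0 0 0 100"

```text
time: 12.5
ee_pos: [0.4886, 0.3298, 0.225]
eef_rot: [0.978, 0.209, -0.0, -0.001]
ft_force: [0.7, -0.4, 0.2]
width: 0.0872
```

```bash
python3 -c "
from look import *
P=look('6',dict(cover=0))
p=P['wrist']
for d in eyes.regions_of(p,'cover')[:1]: 
  ys,xs=np.where(d['region']); print(d['p'],xs.min(),xs.max(),ys.min(),ys.max())
for z in(0,.075,.11): print(z,proj(p,[.576,.36,z]))
X=atz(p,(320,118),.11)
print(go([.576,.36,.08]))"
```

```text
12.5 [0.4886 0.3298 0.225 ] [ 0.04  0.39 -0.91  1.52  0.3   1.38 -2.04] [ 0.7 -0.4  0.2] 0.08724125115646462
cover scene 0.7 [500.8 258.5] [0.5775 0.3617 0.    ]
cover side 0.92 [266.5 433.1] [0.5774 0.3583 0.    ]
cover wrist 0.63 [330.8 114.7] [0.5772 0.3615 0.    ]
  tri [0.5775 0.3605 0.0018]
0 [331.7246726 116.4391736]
0.075 [332.22636842 111.64326145]
0.11 [332.55516017 108.50020885]
[ 0.454 -0.002  0.722]
```

View pics/wrist6.png

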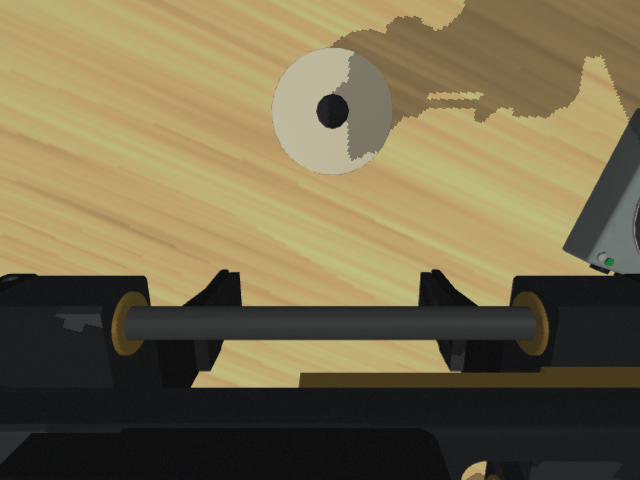

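The knob is at about (333,111), within 2 mm of the prediction. I'm going over it and down.

Request:
play_rows --pt "0.22 0 0.1 0 0 0 60" --pt "0.445 0 0.2 0 0 0 60" --pt "0.445 0 0.4 0 0 0 60" --pt "0.445 0 0.6 0 0 0 60" --pt "0.445 0 0.72 0 0 0 60" --squeeze 20

```text
time: 13.48
ee_pos: [0.5735, 0.3588, 0.078]
eef_rot: [0.979, 0.204, -0.001, 0.001]
ft_force: [0.2, 0.0, 0.3]
width: 0.0536
```

Request:
play_rows --pt "0 0 0 0 0 0 60" --pt "0 0 0 0 0 0 5" --pt "0 0 0 0 0 0 5" --pt "0 0 0 0 0 0 5" --pt "0 0 0 0 0 0 5"

```text
time: 14.1
ee_pos: [0.5738, 0.3602, 0.0809]
eef_rot: [0.979, 0.205, 0.0, 0.0]
ft_force: [-0.5, -1.1, 1.8]
width: 0.0237
```

Request:
play_rows --pt "0 0 0 0 0 0 5" --pt "0 0 0 0 0 0 5" --pt "0 0 0 0 0 0 5"

```text
time: 14.48
ee_pos: [0.574, 0.3602, 0.0808]
eef_rot: [0.979, 0.205, 0.0, 0.0]
ft_force: [1.1, -1.7, 3.8]
width: 0.0233
```

Request:
play_rows --pt "0 0 -0.1 0 0 0 5" --pt "0 0 -0.3 0 0 0 5" --pt "0 0 -0.55 0 0 0 5" --pt "0 0 -0.75 0 0 0 5" --pt "0 0 -0.75 0 0 0 5"

```text
time: 15.1
ee_pos: [0.574, 0.3621, 0.2354]
eef_rot: [0.979, 0.205, 0.003, -0.002]
ft_force: [-0.1, 0.2, -2.2]
width: 0.0235
```

Request:
play_rows --pt "0 0.2 0 0 0 0 5" --pt "0 0.4 0 0 0 0 5" --pt "0 0.6 0 0 0 0 5" --pt "0 0.8 0 0 0 0 5" --pt "0 0.8 0 0 0 0 5"

```text
time: 15.72
ee_pos: [0.6393, 0.2093, 0.2296]
eef_rot: [0.979, 0.202, -0.001, 0.001]
ft_force: [-0.7, 0.5, -2.4]
width: 0.0231
```

```bash
python3 -c "
from look import *
P=look('7',dict(cover=.15,filter_new=.048,seat=.048))
a=cv2.resize(P['scene']['image'][120:370,220:540],(400,312)); b=cv2.resize(P['wrist']['image'],(400,312))
cv2.imwrite('pics/c7.png',np.hstack([a,b])[:,:,::-1])
print(go([.635,-.004,.23]))"
```

```text
15.725 [0.6393 0.2093 0.2296] [ 0.15  0.56 -0.82  1.27  0.4   1.47 -1.79] [-0.7  0.5 -2.4] 0.02313381439674308
cover scene 0.74 [451.1 245.8] [0.6397 0.2072 0.15  ]
cover side 0.56 [232.5 301.9] [0.6401 0.2111 0.15  ]
cover wrist 0.78 [331.2 242. ] [0.6374 0.2131 0.15  ]
  tri [0.6385 0.2106 0.1485]
filter_new scene 0.91 [323.  300.2] [ 0.6319 -0.001   0.048 ]
filter_new side 0.93 [265.2 239.1] [ 0.6357 -0.0121  0.048 ]
filter_new wrist 0.56 [518.8 297.1] [ 0.6336 -0.0027  0.048 ]
  tri [ 0.6345 -0.0021  0.054 ]
seat scene 0.81 [321.8 299.4] [ 0.6298 -0.0027  0.048 ]
seat side 0.9 [261.7 239.3] [ 0.6429 -0.0111  0.048 ]
  tri [ 0.6389 -0.003   0.0593]
[-0.45   0.993  0.003]
```

View pics/c7.png

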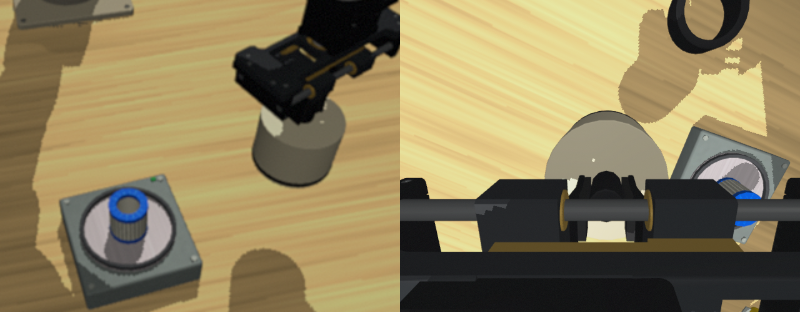

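The cover hangs level under the gripper at about (300,140) in the left panel, and the filter is still upright on the seat. I'm moving over it.

Request:
play_rows --pt "-0.1 0.22 0 0 0 0 5" --pt "-0.2 0.44 0 0 0 0 5" --pt "-0.3 0.66 0 0 0 0 5" --pt "-0.4 0.88 0 0 0 0 5" --pt "-0.45 0.99 0 0 0 0 5"

```text
time: 16.95
ee_pos: [0.6348, -0.0075, 0.2305]
eef_rot: [0.979, 0.203, -0.0, 0.001]
ft_force: [0.5, 0.7, -1.3]
width: 0.0234
```

Request:
play_rows --pt "0 0 0 0 0 0 5" --pt "0 0 0 0 0 0 5"

```text
time: 17.2
ee_pos: [0.6347, -0.0021, 0.2307]
eef_rot: [0.979, 0.206, 0.0, -0.0]
ft_force: [0.5, 0.2, -1.5]
width: 0.0236
```

```bash
python3 -c "
from look import *
P=look('8',dict(cover=.149,filter_new=.048,seat=.048))
print(go([.635,-.0035,.129]))"
```

```text
17.2 [ 0.6347 -0.0021  0.2307] [ 0.51  0.46 -0.8   1.39  0.33  1.43 -1.44] [ 0.5  0.2 -1.5] 0.02364932317427039
cover scene 0.58 [322.  265.5] [ 0.6346 -0.002   0.149 ]
cover side 0.83 [258.  208.8] [6.366e-01 5.000e-04 1.490e-01]
cover wrist 0.55 [331.6 240.5] [ 0.6356 -0.0025  0.149 ]
  tri [ 0.6358 -0.0017  0.1487]
filter_new scene 0.96 [323.3 302.4] [ 0.6364 -0.0014  0.048 ]
filter_new side 0.67 [263.9 242.1] [ 0.637  -0.0037  0.048 ]
  tri [ 0.6369 -0.0019  0.0496]
seat scene 0.6 [322.8 302. ] [ 0.6354 -0.0021  0.048 ]
seat side 0.82 [263.1 240.8] [ 0.6393 -0.0072  0.048 ]
  tri [ 0.6382 -0.0028  0.0527]
[ 0.001 -0.     0.508]
```

Everything is aligned within about 2 mm, so I'm lowering it.

Request:
play_rows --pt "0 0.005 0.12 0 0 0 5" --pt "0 0.005 0.24 0 0 0 5" --pt "0 0.005 0.36 0 0 0 5" --pt "0 0.005 0.45 0 0 0 5" --pt "0 0.005 0.46 0 0 0 5"

```text
time: 18.42
ee_pos: [0.6346, -0.0047, 0.1374]
eef_rot: [0.979, 0.205, -0.001, -0.0]
ft_force: [-0.4, -0.0, -1.0]
width: 0.0233
```

Request:
play_rows --pt "0 0 0.02 0 0 0 5" --pt "0 0 0.035 0 0 0 5" --pt "0 0 0.045 0 0 0 5" --pt "0 0 0.045 0 0 0 5"

```text
time: 18.92
ee_pos: [0.6352, -0.0046, 0.1296]
eef_rot: [0.979, 0.205, 0.0, 0.0]
ft_force: [0.4, -0.6, -0.7]
width: 0.0232
```

Request:
play_rows --pt "0 0 0.004 0 0 0 5" --pt "0 0 0.004 0 0 0 60" --pt "0 0 0.004 0 0 0 60" --pt "0 0 0.004 0 0 0 60" --pt "0 0 0.004 0 0 0 60"

```text
time: 19.55
ee_pos: [0.6352, -0.0046, 0.1288]
eef_rot: [0.979, 0.205, 0.0, 0.0]
ft_force: [0.6, -0.7, -0.2]
width: 0.05
```

Request:
play_rows --pt "0 0 0 0 0 0 60" --pt "0 0 -0.1 0 0 0 60" --pt "0 0 -0.3 0 0 0 60" --pt "0 0 -0.5 0 0 0 60" --pt "0 0 -0.7 0 0 0 60"

```text
time: 20.18
ee_pos: [0.6352, -0.0043, 0.2718]
eef_rot: [0.979, 0.205, 0.001, 0.0]
ft_force: [0.7, 0.4, -0.4]
width: 0.0524
```

Request:
play_rows --pt "-0.25 0 -0.1 0 0 0 60" --pt "-0.5 0 -0.1 0 0 0 60" --pt "-0.7 0 -0.1 0 0 0 60" --pt "-0.7 0 -0.1 0 0 0 60"

```text
time: 20.68
ee_pos: [0.5056, -0.0622, 0.2906]
eef_rot: [0.979, 0.204, 0.0, 0.002]
ft_force: [0.4, 0.8, -0.3]
width: 0.052
```

```bash
python3 -c "
from look import *
P=look('9',dict(cover=.048,filter_used=0))
a=cv2.resize(P['side']['image'][150:310,180:340],(400,400)); b=cv2.resize(P['wrist']['image'],(400,300)); b=np.vstack([b,0*b[:100]])
cv2.imwrite('pics/c9.png',np.hstack([a,b])[:,:,::-1])"
```

```text
20.675 [ 0.5056 -0.0622  0.2906] [ 0.82  0.11 -0.84  1.62  0.09  1.45 -1.19] [ 0.4  0.8 -0.3] 0.05203371225244799
cover scene 0.86 [319.7 302.8] [ 0.6359 -0.0076  0.048 ]
cover side 0.56 [263.6 240.3] [ 0.6385 -0.0086  0.048 ]
cover wrist 0.74 [328.5  66.1] [ 0.6367 -0.0027  0.048 ]
  tri [ 0.6371 -0.0056  0.0508]
filter_used scene 0.73 [134.9 319.1] [ 0.57   -0.3325  0.    ]
filter_used side 0.84 [308.8 160.9] [ 0.5776 -0.3357  0.    ]
filter_used wrist 0.84 [541.  231.4] [ 0.5743 -0.332   0.    ]
  tri [ 0.5752 -0.3293  0.0058]
```

View pics/c9.png

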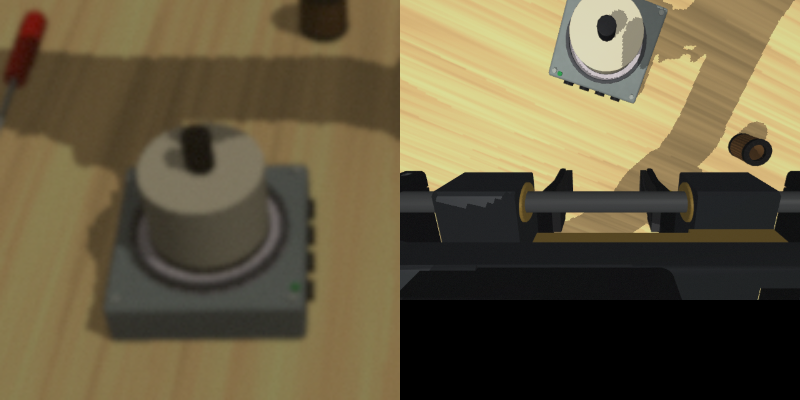

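The cover sits level inside the rim, at about (200,210) in the left panel. The gripper is clear, and the dirty filter is still standing in its place. I'm handing the job in.

```bash
python3 -c "
from bench import job; print(job.close_job())"
```

```text
the job is handed in; nothing more can be done
None
```

The clean filter is on the seat over the pin, and the cream cover sits over it inside the rim. I handed the job in at about 21 s of the 51 s allowed; the hand-in reports no verdict.

- **Clean filter:** before the cover went on, it stood upright over the pin, about 2 mm from my seat estimate.
- **Cover:** the last look put it at (0.637, -0.006, 0.051) m, against my seat estimate of about (0.636, -0.004, 0.048) m. That is within about 3 mm, and it looked level inside the rim in the side and wrist views.
- **Dirty filter:** it still stands where it was. Its estimates varied by about 1 cm between looks, which is the scatter of the networks.
- **Gripper:** it was open and well clear of everything at hand-in.

No check failed. Single-camera estimates of the seat and filter differed by up to about 1 cm, so I went by the close wrist views and by combining cameras. Once the cover was on, I could not see the filter to check it again.

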